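# Fit the red pressure gauge into a sprung push-in fitting

### The arm

A 6-joint arm with a two-finger parallel gripper is mounted at the origin on the work surface. World frame = base frame: x ahead of the robot, y to its left, z up, the work surface at z = 0. Lengths are in m, angles in rad, forces in N, time in s.
With the tool pointing down it reaches from about 0.275 to 0.825 m from the base axis. Payload 4.9 kg.
Tool frame: the origin (TCP) lies between the finger pads; the fingertips stand 22 mm ahead of it and the grasp point (between the pads) lies 3 mm ahead of it (robot.tip_reach is the distance from the TCP to the fingertips, in m); y points along the fingers, z is the direction in which the jaws open and shut, and the axes are right-handed (so a half turn about y gives the same grasp; the last joint's range is limited). The gripper opens to 85 mm and grips with 20 to 120 N. Pads are 22 mm wide; open, the fingers measure 114 mm over their backs; the gripper's body (76 mm by 85 mm) begins 54 mm behind the grasp point. The pads swing forward as they close: fully open they stand 13 mm farther back than shut.
Start: joints at [-0.134, 0.326, -0.193, 1.052, 0, 1.437], TCP at [0.55, 0, 0.253] pointing down, gripper open.
Joint ranges: [-2.65, 2.65], [-0.97, 1.79], [-1.3, 1.35], [-1.93, 2.1], [-1.47, 1.37], [-3.14, 3.14]. Speed limits (rad/s): [2.57, 2.57, 3.14, 3.14, 3.14, 3.14].

### API

Orientations are given as a unit quaternion [w, x, y, z].
In Python, from rig import robot, vision, workorder gives the robot as it stands. The module is installed in compiled form; this text tells all that it offers.
- The arm moves only by the tool move_arm, never from a script. Its arguments are lists of equal length, an entry for each row: "slide": the shift along the tool's x, y, z in m, a list of three; "turn": the turn about the tool's y in degrees; "hand": the opening, from -1 (shut) to 1 (fully open). In form: {"slide": [[tx, ty, tz], ...], "turn": [turn, ...], "hand": [hand, ...]}. A call has 1 to 12 rows; each row shifts and turns the commanded pose from where the row before left it, along the tool's axes as they then stand; what a row does not reach is not made up. A row lasts 1/10 s, in which the tool goes at most 50 mm and 8.59 degrees, less where a joint would pass 70% of its speed; a pose out of reach is approached as far as the arm can. A call is refused whole if a number of a shift passes 0.05 or a number of a turn 8.59, either way. A call with a gripper value outside its range is refused whole. The fingers move at their own pace and stop on an object; "grip_force" is the grip in N (left out, the last holds). Time passes only in rows, so rows that do not move let the fingers close. It gives the time, the measured TCP pose, the force and the opening at its end, in the units of the state.
- robot.read_state(): the state, without advancing time (a new reading comes with each control period).
- vision.get_image(name): name is "scene" or "side" or "wrist"; returns a dict with "image" (480x640x3 uint8, red, green, blue), "camera_matrix" (3x3 intrinsics, pixels), "T" (4x4, takes a point from camera to world coordinates). Camera axes: x right, y down, z forward; pixel columns grow to the right and rows downward; lengths in m; the calibration is good to about 2 mm. A picture is of the moment at which its call begins. There is no depth.
- workorder.sign_off(): hands the job in, once; it reports no verdict.
The state is a dict: "time_s": time; "joint_pos": joint angles; "qvel": joint speeds; "tau": joint torques, N m; "tool_pos": TCP position; "ee_rot": TCP orientation; "ft_force": force on the tool from outside, world axes, zero at the start; "torque": the same for the moment, N m; "width": finger opening in m.
Only numpy, scipy, OpenCV 4.12 (cv2) and the standard library are available. Lean on these libraries where they do the work, as an engineer would, in place of code of your own. Each camera call takes 0.05 s, during which the arm holds its last target. There are 200 camera calls.

### The job

Take the red pressure gauge out of the wooden rack and press its steel stem straight down into the blue-collared push-in fitting on the black outlet block, steadily and without forcing it (about 16 N is plenty, 30 N would damage it), past the stiff grip inside until it is fully home on the bottom. Then tug the gauge straight up, enough to lift the sprung block clearly, to prove that it is held; let go and leave the gauge standing upright, fully in the fitting, the block at rest. Touch the dock with its outlet and regulator with nothing but the gauge, and leave everything else where it is.

Things in the scene. Friction and masses are not known exactly. Their poses are not given: they have to be found in the camera images.
- gauge: the red pressure gauge, 150 g, loose, upright in any one of the rack's three holes. Origin: centre of the foot of its stem; z up along the stem; x normal to the white dial, which looks to +x. Stem 49 mm long; brass shoulder, 25 mm diameter, 49 to 59 mm up; red drum case, 50 mm diameter, 26 mm thick, axis along x, centred 84 mm up (grip its flat faces, x = -13 and +13 mm, from above); top at 109 mm
- stem_foot (a point): foot of the red gauge's stem (same point as the gauge's origin). The stem is steel, 14 mm diameter, with a half-round nose (radius 7 mm); from 11 to 21.5 mm up it has a groove of 9 mm diameter, which the fitting's grip snaps into
- rack: plywood block, fixed, 60 x 230 x 55 mm (x, y, z), origin at the centre of its underside; three through holes of 17 mm at y = -75, 0 and +75 mm hold, in any order, red gauge, black gauge and brass plug, each resting by its shoulder on the rack's top
- dock: aluminium base plate, fixed on the brown board, 90 x 18 mm in section, from x = -175 to +45 mm; origin on its underside, right under the fitting's axis. A black air regulator with a knob stands at x = -115 mm, 50 mm wide, top 120 mm above the origin. The outlet block with the fitting stands over the origin
- outlet (a joint): height of the black outlet block (50 x 50 mm), which floats on soft springs on the dock: 0 at rest, negative pushed down, positive pulled up (m), limits -0.032 and +0.012. It sinks roughly 15 mm before the grip inside lets the stem pass, and rises again as the stem snaps in. A pull of 4 to 9 N lifts it clearly
- mouth (a point): centre of the fitting's mouth at the top of its blue collar (32 mm diameter), 112 mm above the dock's origin; moves with the block, z up. Opening 19 mm, 5 mm deep, then a 16 mm bore; hard bottom 35 mm below the mouth. Sprung balls resist from 20 mm down, yield at 10 to 14 N, snap in at 34 mm. A push of about 16 N is enough to be home; the gripped stem has about 1 mm of play upward
- black_gauge: a gauge of the same shape and size in black; bystander in the rack; same origin and axes
- plug: brass blanking plug with a T-bar top, 84 mm tall, bystander in the rack; origin at the foot of its stem
- mould_a: white silicone mould, ring of 104 mm diameter and 42 mm height on the table; bystander; origin at its underside
- mould_b: white silicone mould, ring of 90 mm diameter and 36 mm height on the table; bystander; origin at its underside
- pigment: terracotta-coloured jar of 56 mm diameter and 75 mm height; bystander; origin at its underside
Things that resemble listed ones, but are neither listed nor needed, are in the scene too. Of the things like the gauge, leave any that is green or pink; of the rest the smaller one is meant.

How it is judged:
By the outcome, as a careful person would: the job done as asked, in the order asked, and still so for the second after the job is handed in, with the robot touching nothing.
It also fails if it takes over 72 s, if anything falls off the work surface, if the arm or the gripper's body presses on something with over 40 N, if the wrist force passes 120 N, or if a joint passes its speed limit or range.

## Working session

There is one attempt and no reset: what is moved stays moved. The work goes in short steps, Python scripts to look and compute and a tool call to move; the robot and the scene stay as the last step left them, time stands still between calls to the robot, and variables do not carry over. Pictures are saved under pics/ and viewed, about 8 in all and at most 12, crops included, and the job is handed in when it is done.

Besides the shell and the picture viewer there is one more tool, called after ">>>" as a command line: name --pt "numbers of a row" for each row, then --argument value for the rest. move_arm: Moves the arm, as the interface text tells. Its arguments: {"type":"object","properties":{"slide":{"type":"array"},"turn":{"type":"array"},"hand":{"type":"array"},"grip_force":{"type":"number"}},"required":["slide","turn","hand"]}

```bash
mkdir -p pics; cat > h.py <<'E'
import numpy as np, cv2
from rig import robot, vision, workorder
def grab(n,f=None):
    d=vision.get_image(n); d['K']=np.array(d['camera_matrix']); d['T']=np.array(d['T'])
    if f: cv2.imwrite('pics/'+f,cv2.cvtColor(d['image'],cv2.COLOR_RGB2BGR))
    return d
def ray(d,u,v):
    r=d['T'][:3,:3]@np.linalg.inv(d['K'])@[u,v,1]; return d['T'][:3,3],r/np.linalg.norm(r)
def onz(d,u,v,z):
    o,r=ray(d,u,v); return o+r*(z-o[2])/r[2]
def proj(d,p):
    c=np.linalg.inv(d['T'])@np.r_[p,1]; q=d['K']@c[:3]; return q[:2]/q[2]
def meet(rs):
    A=sum(np.eye(3)-np.outer(r,r) for o,r in rs); b=sum((np.eye(3)-np.outer(r,r))@o for o,r in rs); return np.linalg.solve(A,b)
E
python3 - <<'E'
from h import *
np.set_printoptions(precision=4,suppress=True)
s=robot.read_state(); print(s['time_s'],s['tool_pos'],s['ee_rot'],s['width'],robot.tip_reach)
for n in('scene','side','wrist'):
    d=grab(n,n+'0.png'); print(n,d['K'][0],d['T'])
a=[cv2.imread(f'pics/{n}0.png') for n in('scene','side')]
E
```

```text
0.0 [0.5495 0.0001 0.2525] [ 0.4996 -0.5004  0.5005 -0.4995] 0.08539896046233217 0.022
scene [465.6162   0.     313.3621] [[ 0.0496  0.6629 -0.7471  1.4417]
 [ 0.9986 -0.0449  0.0265 -0.0564]
 [-0.016  -0.7474 -0.6642  0.9527]
 [ 0.      0.      0.      1.    ]]
side [595.3562   0.     317.0628] [[-0.9909 -0.0927  0.0971  0.2943]
 [-0.1341  0.6444 -0.7528  1.4692]
 [ 0.0072 -0.7591 -0.651   1.3801]
 [ 0.      0.      0.      1.    ]]
wrist [356.7761   0.     324.3535] [[ 1.     -0.0009 -0.0025  0.5502]
 [-0.0016 -0.9657 -0.2598  0.067 ]
 [-0.0022  0.2598 -0.9657  0.3744]
 [ 0.      0.      0.      1.    ]]
```

View pics/scene0.png

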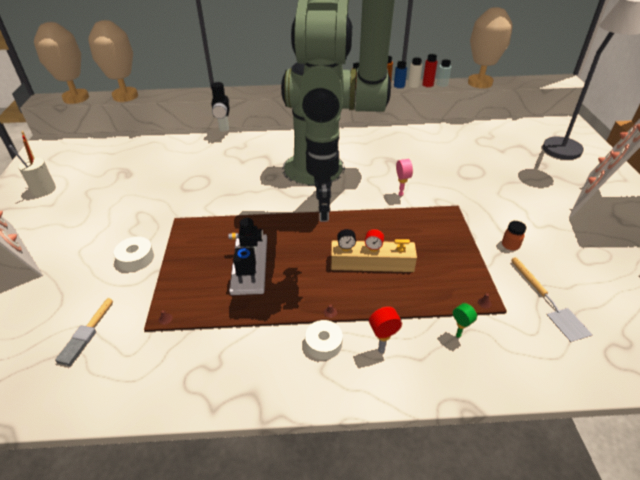

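View pics/side0.png

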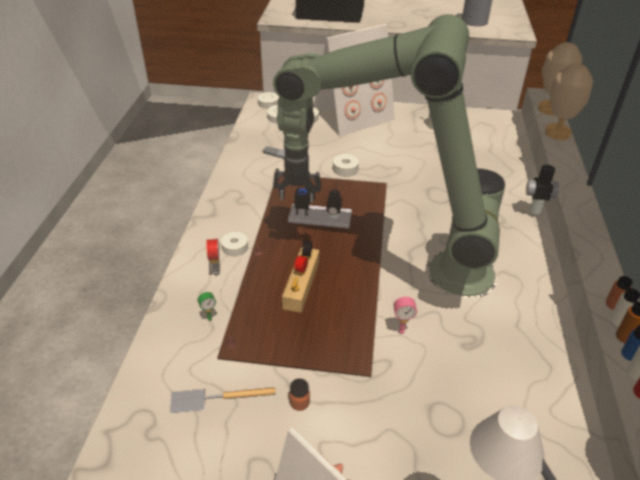

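Candidates for the gauge: small red in the rack (scene 374,240), bigger free-standing red (385,323), green (464,316), pink (404,170) and black in the rack (347,240). I choose the red one in the rack, the smaller of the reds, and check it in a close crop.

```bash
python3 - <<'E'
from h import *
np.set_printoptions(precision=4,suppress=True)
S=grab('scene');D=grab('side')
def blobs(d,lo,hi,box,mina=15):
    h=cv2.cvtColor(d['image'],cv2.COLOR_RGB2HSV); m=cv2.inRange(h,lo,hi)
    if lo[0]==0: m|=cv2.inRange(h,(172,)+tuple(lo[1:]),(180,255,255))
    x0,y0,x1,y1=box; k=np.zeros_like(m);k[y0:y1,x0:x1]=m[y0:y1,x0:x1]
    n,l,st,c=cv2.connectedComponentsWithStats(k)
    for i in range(1,n):
        if st[i,4]>=mina: print('  ',st[i],c[i])
for n,d,rb,bb in(('scene',S,(320,210,430,290),(220,230,280,290)),('side',D,(280,230,330,310),(285,175,330,215))):
    print(n,'red');blobs(d,(0,150,90),(8,255,255),rb)
    print(n,'blue');blobs(d,(100,120,40),(130,255,255),bb,8)
    print(n,'rack');blobs(d,(12,80,90),(32,255,255),rb,100)
rs=[ray(S,374,239),ray(D,301,264)];print('red',meet(rs))
rs=[ray(S,243,254),ray(D,303,190)];print('blue',meet(rs))
a=cv2.resize(S['image'][200:300,215:435],None,fx=3.6,fy=3.6,interpolation=cv2.INTER_CUBIC)
b=cv2.resize(D['image'][165:315,260:380],None,fx=1.6,fy=1.6,interpolation=cv2.INTER_CUBIC)
c=np.zeros((600,800,3),np.uint8);c[:a.shape[0],:a.shape[1]]=a;c[360:600,:192]=b
b=cv2.resize(D['image'][230:315,270:370],None,fx=2.8,fy=2.8,interpolation=cv2.INTER_CUBIC);c[361:361+b.shape[0],200:200+b.shape[1]]=b
b=cv2.resize(D['image'][170:240,270:370],None,fx=2.9,fy=2.9,interpolation=cv2.INTER_CUBIC);c[361:361+b.shape[0],500:500+b.shape[1]]=b
cv2.imwrite('pics/c1.png',c[:,:,::-1])
E
```

```text
scene red
   [364 228  21  15 179] [374.7765 233.8156]
scene blue
   [237 248  13  11 109] [243.0367 252.8532]
scene rack
   [ 330  238   88   34 2387] [375.3729 256.1793]
side red
   [293 255  15  17 189] [299.9577 263.0741]
side blue
   [300 189   6   3  12] [302.8333 189.8333]
side rack
   [ 280  247   41   63 1306] [299.9303 283.807 ]
red [0.5151 0.1409 0.1011]
blue [ 0.5653 -0.2108  0.1203]
```

View pics/c1.png

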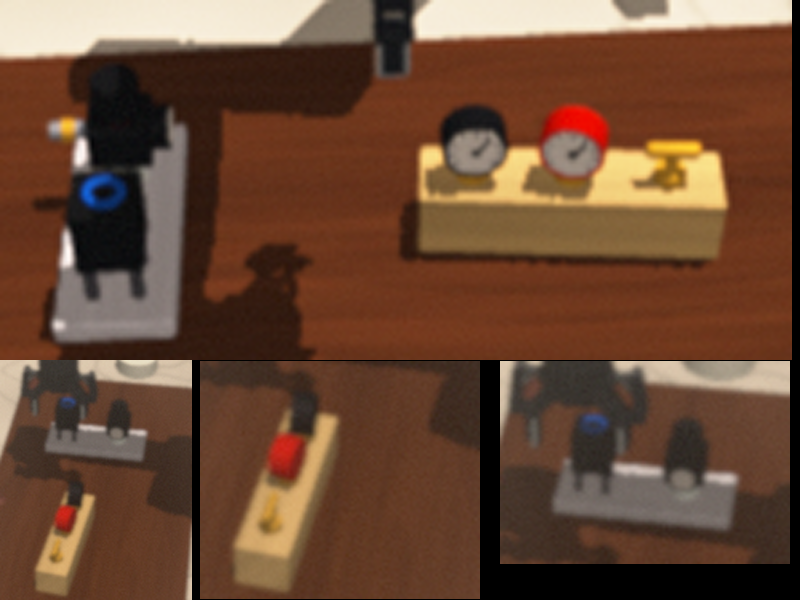

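View pics/wrist0.png

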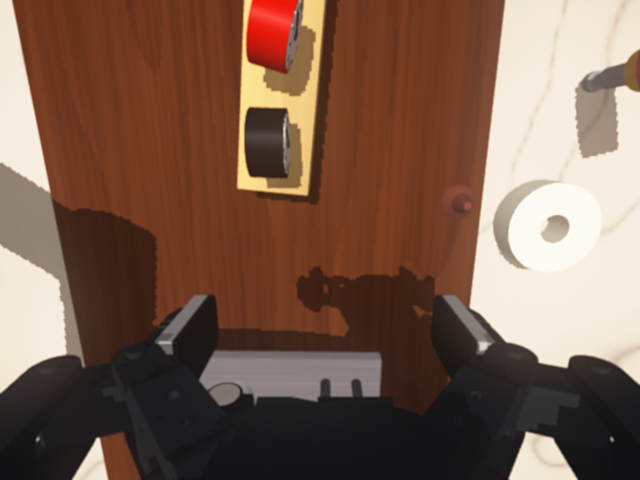

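The crop shows the red gauge in the rack's middle hole, black gauge to its left and plug to its right; its dial is slightly turned. Moving in for a close look.

>>> move_arm --pt "-0.02 0 -0.007" --pt "-0.02 0 -0.007" --pt "-0.02 0 -0.007" --pt "-0.02 0 -0.007" --pt "-0.005 0 -0.007" --pt "0 0 0" --pt "0 0 0" --pt "0 0 0" --turn '[0, 0, 0, 0, 0, 0, 0, 0]' --hand '[1, 1, 1, 1, 1, 1, 1, 1]'

```text
time_s: 1.05
tool_pos: [0.5154, 0.0842, 0.2533]
ee_rot: [-0.5, 0.5, -0.5, 0.5]
ft_force: [-0.8, -1.1, 0.0]
width: 0.0853
```

```bash
python3 - <<'E'
from h import *
np.set_printoptions(precision=4,suppress=True)
s=robot.read_state(); print(s['tool_pos'],s['ee_rot'],s['ft_force'])
d=grab('wrist','w1.png')
h=cv2.cvtColor(d['image'],cv2.COLOR_RGB2HSV); m=cv2.inRange(h,(0,150,60),(8,255,255))|cv2.inRange(h,(172,150,60),(180,255,255))
c=max(cv2.findContours(m,0,2)[0],key=cv2.contourArea);print(cv2.boundingRect(c),cv2.minAreaRect(c))
print(cv2.approxPolyDP(c,3,True)[:,0].tolist()); print(d['T'][:3,3])
E
```

```text
[0.5154 0.0842 0.2533] [-0.4997  0.4997 -0.5001  0.5004] [-0.7999 -1.1122  0.0483]
(301, 119, 51, 75) ((325.8867492675781, 155.89622497558594), (38.73567199707031, 68.26819610595703), 15.945395469665527)
[[317, 119], [301, 183], [332, 193], [351, 129]]
[0.5159 0.1512 0.3751]
```

View pics/w1.png

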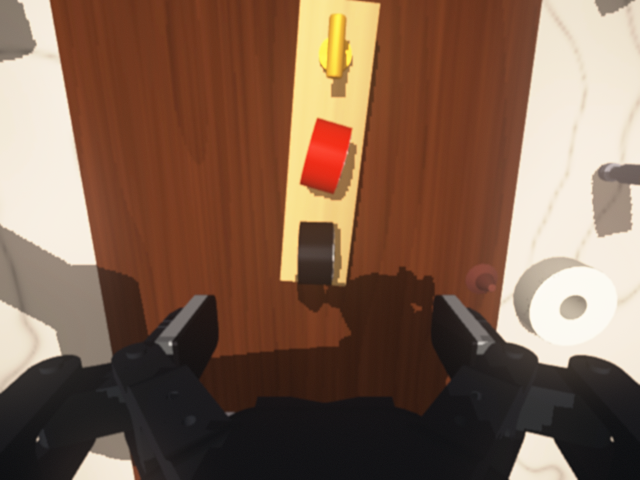

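```bash
python3 - <<'E'
from h import *
np.set_printoptions(precision=4,suppress=True)
d=grab('wrist'); 
q=np.array([[317,119],[301,183],[332,193],[351,129]])
print('T',d['T'][:3,3])
for z in(.05,.06,.07,.08):
    a,b=onz(d,281,281,z),onz(d,345,285,z); print(z,a,b,np.linalg.norm(a-b))
for z in(.085,.095,.105):
    p=np.array([onz(d,*c,z) for c in q]); c=p.mean(0)
    e1=(p[3]-p[0]+p[2]-p[1])/2; e2=(p[0]-p[1]+p[3]-p[2])/2
    print(z,c[:2],np.linalg.norm(e1),np.linalg.norm(e2),np.degrees(np.arctan2(e1[1],e1[0])),np.degrees(np.arctan2(-e2[0],e2[1])))
# rack mask
h=cv2.cvtColor(d['image'],cv2.COLOR_RGB2HSV); m=cv2.inRange(h,(14,60,150),(32,200,255));m[:, :270]=0;m[:,390:]=0;m[300:]=0
for v in(100,210,270,278):
    x=np.where(m[v])[0]; print(v,x.min(),x.max())
# brown board edge in side view: triangulate board thickness by dock/blue
S=grab('scene');D=grab('side')
print('red scene/side at z', [(z,onz(S,374,239,z)[:2],onz(D,300,264,z)[:2]) for z in(.085,.095,.105)])
E
```

```text
T [0.5159 0.1512 0.375 ]
0.05 [0.4733 0.0234 0.05  ] [0.5356 0.0191 0.05  ] 0.062471586004653815
0.06 [0.4746 0.0273 0.06  ] [0.535  0.0231 0.06  ] 0.060549605600487715
0.07 [0.4759 0.0312 0.07  ] [0.5344 0.0272 0.07  ] 0.058627625196321455
0.08 [0.4772 0.0352 0.08  ] [0.5338 0.0312 0.08  ] 0.0567056447921553
0.085 [0.5164 0.1421] 0.026833634277996232 0.05120427432169796 -16.85789794968752 -15.81590818490864
0.095 [0.5164 0.1424] 0.02590845643566995 0.04943883846816988 -16.857897949687494 -15.815908184908647
0.105 [0.5164 0.1427] 0.024983278593343608 0.04767340261464178 -16.857897949687455 -15.81590818490873
100 292 368
210 285 354
270 280 347
278 280 346
red scene/side at z [(0.085, array([0.4973, 0.1445]), array([0.5211, 0.1249])), (0.095, array([0.5081, 0.1421]), array([0.5194, 0.1353])), (0.105, array([0.519 , 0.1398]), array([0.5176, 0.1457]))]
```

The w1 picture: red drum at (326,156), yaw about −16° at (0.5164, 0.1424), centre height about 0.098; black gauge at (316,252), plug at (336,48).

>>> move_arm --pt "-0.02 0 0.001" --pt "-0.02 0 0" --pt "-0.018 0 0" --pt "0 0 0" --pt "0 0 0" --pt "0 0.02 0" --pt "0 0.02 0" --pt "0 0.02 0" --pt "0 0.02 0" --pt "0 0.015 0" --pt "0 0 0" --pt "0 0 0" --turn '[0, 0, 0, 8.2, 8.2, 0, 0, 0, 0, 0, 0, 0]' --hand '[1, 1, 1, 1, 1, 1, 1, 1, 1, 1, 1, 1]' --grip_force 60

```text
time_s: 2.45
tool_pos: [0.5161, 0.1428, 0.1584]
ee_rot: [0.423, -0.424, 0.566, -0.566]
ft_force: [-0.4, -0.5, 1.0]
width: 0.0855
```

```bash
python3 - <<'E'
from h import *
d=grab('wrist','w2.png');s=robot.read_state();print(s['tool_pos'],s['ee_rot'],s['ft_force'])
E
```

```text
[0.5165962  0.1429085  0.15897292] [-0.42376857  0.42324117 -0.56607852  0.56642936] [ 0.21635439 -0.33749314 -0.26666089]
```

View pics/w2.png

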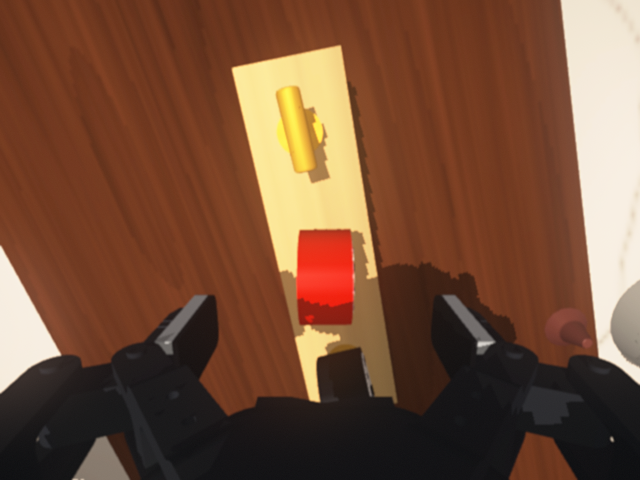

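Jaws are aligned with the drum (326,277), which lies centred between them. Descend, close.

>>> move_arm --pt "0 0.02 0" --pt "0 0.02 0" --pt "0 0.018 0" --pt "0 0 0" --pt "0 0 0" --pt "0 0 0" --pt "0 0 0" --pt "0 0 0" --pt "0 0 0" --pt "0 0 0" --pt "0 0 0" --pt "0 0 0" --turn '[0, 0, 0, 0, 0, 0, 0, 0, 0, 0, 0, 0]' --hand '[1, 1, 1, 1, -1, -1, -1, -1, -1, -1, -1, -1]'

```text
time_s: 3.7
tool_pos: [0.5166, 0.1431, 0.1012]
ee_rot: [-0.424, 0.423, -0.566, 0.566]
ft_force: [-1.2, -0.6, 5.3]
width: 0.0256
```

>>> move_arm --pt "0 -0.01 0" --pt "0 -0.02 0" --pt "0 -0.02 0" --pt "0 -0.025 0" --pt "0 -0.025 0" --pt "0 -0.025 0" --pt "0 -0.02 0" --pt "0 -0.01 0" --pt "0 0 0" --pt "0 0 0" --pt "0 0 0" --turn '[0, 0, 0, 0, 0, 0, 0, 0, 0, -8.2, -8.2]' --hand '[-1, -1, -1, -1, -1, -1, -1, -1, -1, -1, -1]'

```text
time_s: 4.8
tool_pos: [0.5152, 0.1429, 0.2539]
ee_rot: [-0.501, 0.502, -0.499, 0.498]
ft_force: [0.1, -0.8, -1.2]
width: 0.0253
```

```bash
python3 - <<'E'
from h import *
np.set_printoptions(precision=4,suppress=True)
s=robot.read_state();print(s['tool_pos'],s['ee_rot'],s['ft_force'],s['width'])
S=grab('scene');D=grab('side');
for n,d,bb in(('scene',S,(215,225,285,295)),('side',D,(280,165,335,215))):
    h=cv2.cvtColor(d['image'],cv2.COLOR_RGB2HSV); m=cv2.inRange(h,(100,100,40),(130,255,255))
    x0,y0,x1,y1=bb; k=np.zeros_like(m);k[y0:y1,x0:x1]=m[y0:y1,x0:x1]
    c=max(cv2.findContours(k,0,2)[0],key=cv2.contourArea);print(n,cv2.boundingRect(c),cv2.contourArea(c))
    if len(c)>4: print(cv2.fitEllipse(c))
a=cv2.resize(S['image'][160:300,200:400],None,fx=4,fy=4,interpolation=cv2.INTER_CUBIC)[:560]
cv2.imwrite('pics/s2.png',a[:,:,::-1])
b=cv2.resize(D['image'][130:280,240:400],None,fx=4,fy=4,interpolation=cv2.INTER_CUBIC)
cv2.imwrite('pics/d2.png',b[:,:,::-1])
E
```

```text
[0.5152 0.1429 0.2539] [-0.5008  0.5021 -0.4991  0.498 ] [ 0.1092 -0.81   -1.2174] 0.025326566176396725
scene (236, 248, 15, 11) 112.0
((243.30763244628906, 252.9619598388672), (10.99241828918457, 14.063252449035645), 85.09103393554688)Traceback (most recent call last):
  File "<stdin>", line 8, in <module>
ValueError: max() iterable argument is empty
```

>>> move_arm --pt "0.02 0 0.005" --pt "0.035 0 0.005" --pt "0.045 0 0.005" --pt "0.045 0 0.005" --pt "0.045 0 0.005" --pt "0.045 0 0.005" --pt "0.045 0 0.005" --pt "0.045 0 0.005" --pt "0.04 0 0.005" --pt "0.03 0 0.005" --pt "0.013 0 0" --pt "0 0 0" --turn '[0, 0, 0, 0, 0, 0, 0, 0, 0, 0, 0, 0]' --hand '[-1, -1, -1, -1, -1, -1, -1, -1, -1, -1, -1, -1]'

```text
time_s: 6.1
tool_pos: [0.5654, -0.2662, 0.2539]
ee_rot: [0.499, -0.499, 0.502, -0.5]
ft_force: [0.3, -0.0, -2.0]
width: 0.0252
```

```bash
cat > fit.py <<'E'
from h import *
import sys
np.set_printoptions(precision=4,suppress=True)
s=robot.read_state();print(s['tool_pos'],s['ee_rot'],s['ft_force'],s['width'])
for n in('wrist','scene','side'):
    d=grab(n,f'{n}_{sys.argv[1]}.png')
    m=cv2.inRange(cv2.cvtColor(d['image'],cv2.COLOR_RGB2HSV),(100,100,40),(130,255,255))
    if n!='wrist':
        u,v=proj(d,[.565,-.21,.12]).astype(int);k=np.zeros_like(m);k[v-30:v+30,u-35:u+35]=m[v-30:v+30,u-35:u+35];m=k
    for c in cv2.findContours(m,0,1)[0]:
        if cv2.contourArea(c)<(300 if n=='wrist' else 8): continue
        e=cv2.fitEllipse(c); print(n,cv2.boundingRect(c),e); print('  ',onz(d,*e[0],.12))
E
python3 fit.py 3
```

```text
[ 0.5654 -0.2662  0.2539] [ 0.4988 -0.4991  0.5017 -0.5004] [ 0.2727 -0.0255 -1.9556] 0.02515842325705064
wrist (303, 130, 47, 47) ((326.2205505371094, 153.00738525390625), (45.40771484375, 46.760841369628906), 175.981201171875)
   [ 0.567  -0.2046  0.12  ]
scene (236, 248, 15, 11) ((243.2798614501953, 252.92074584960938), (10.391613960266113, 13.803755760192871), 82.63920593261719)
   [ 0.5658 -0.2076  0.12  ]
side (298, 189, 9, 6) ((302.0, 191.40570068359375), (5.436612129211426, 8.837625503540039), 90.0)
   [ 0.566  -0.2082  0.12  ]
```

View pics/wrist_3.png

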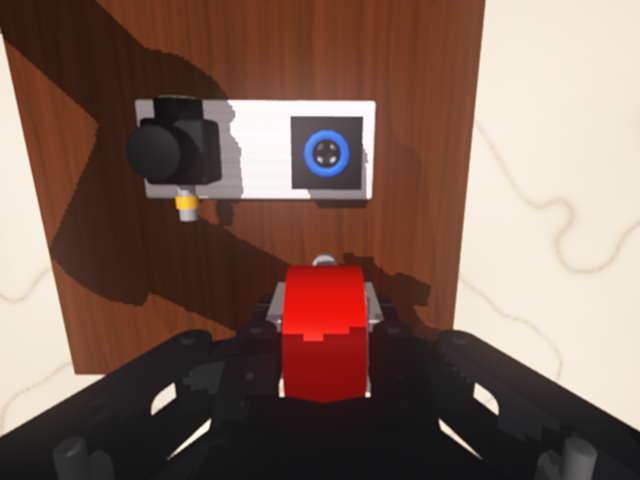

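The picture shows the collar ring at (326,153), the held drum at (325,330) and the stem's nose peeping out at (324,260). I measure the nose in the same picture, so camera errors cancel.

```bash
python3 - <<'E'
from h import *
np.set_printoptions(precision=4,suppress=True)
d=grab('wrist'); g=cv2.cvtColor(d['image'],cv2.COLOR_RGB2GRAY)
print(g[248:268:1,308:342:2])
T=d['T'][:3,3]
for dy in(-.004,-.002,0,.002,.004):
    c=np.array([.5654,-.2662+dy,.2539-.003-.084+.007]); R=d['T'][:3,:3]; 
    # silhouette top: tangent in the camera's y-z plane
    pc=R.T@(c-T); a=np.arctan2(pc[1],pc[2])-np.arcsin(.007/np.hypot(pc[1],pc[2])); print(dy,proj(d,c),d['K'][1,2]+d['K'][1,1]*np.tan(a))
E
```

```text
[[ 78  77  78  77  76  77  74  74  75  76  76  77  78  74  71  68  68]
 [ 79  77  78  77  77  77  74  74  75  76  76  76  76  74  71  68  69]
 [ 79  76  78  76  76  77  75  74  74  75  75  77  78  75  70  68  68]
 [ 78  76  77  77  76  77  73  74  75  74  76  76  77  74  71  68  67]
 [ 78  77  77  76  76  76  76  79  78  78  77  76  76  74  70  68  68]
 [ 77  75  77  76  76  77  82  92  92  90  81  76  77  74  70  67  69]
 [ 78  76  78  75  77  84  99 109 112 109  92  78  77  74  70  68  68]
 [ 76  76  77  76  82 100 124 137 144 138 115  88  80  74  71  67  69]
 [ 77  75  78  76  94 125 157 168 171 169 152 116  88  75  69  67  68]
 [ 77  75  75  80 117 159 174 175 175 176 170 145 101  76  69  68  67]
 [ 77  75  76  86 145 180 160 148 147 147 151 139 103  77  70  67  67]
 [ 77  75  77 105 170 184 130 107 107 108 110 110  97  80  70  67  68]
 [ 76  75  80 136 180 172 112  87  87  88  91  93  95  86  70  68  69]
 [ 74  75  90 165 173 140 100  81  81  81  85  89  93  91  73  67  65]
 [ 74  74 105 180 161 102  86  79  79  79  82  87  92  92  77  67  59]
 [ 71  74 116 182 148  82  76  77  77  77  76  78  85  91  78  65  50]
 [ 69  69 111 162 122  74  72  74  72  73  70  70  74  81  72  58  48]
 [ 61  62  92 119  86  65  65  63  65  65  61  61  62  66  63  53  49]
 [ 56  56  66  75  60  56  59  56  56  56  57  54  55  57  55  53  52]
 [ 56  55  56  56  56  55  55  55  56  55  55  56  55  54  55  56  55]]
-0.004 [323.6459 271.9846] 260.35021092348546
-0.002 [323.6406 268.8454] 257.18806639888595
0 [323.6352 265.691 ] 254.0097329665602
0.002 [323.6298 262.5213] 250.81507784709515
0.004 [323.6243 259.3362] 247.60396693579878
```

>>> move_arm --pt "-0.015 0 0.0016" --pt "-0.02 0 0" --pt "-0.018 0 0" --pt "-0.0085 0 0" --pt "0 0.015 0" --pt "0 0.014 0" --pt "0 0 0" --pt "0 0 0" --turn '[0, 0, 0, 0, 0, 0, 0, 0]' --hand '[-1, -1, -1, -1, -1, -1, -1, -1]'

```text
time_s: 7.1
tool_pos: [0.5676, -0.2029, 0.2265]
ee_rot: [-0.5, 0.5, -0.5, 0.5]
ft_force: [-0.3, 0.3, -2.4]
width: 0.0253
```

```bash
python3 fit.py 4; python3 - <<'E'
import cv2,numpy as np
S=cv2.imread('pics/scene_4.png');D=cv2.imread('pics/side_4.png');W=cv2.imread('pics/wrist_4.png')
f=lambda a:cv2.resize(a,(400,300),interpolation=cv2.INTER_CUBIC)
cv2.imwrite('pics/c4.png',np.vstack([np.hstack([f(S[205:280,195:295]),f(D[140:215,250:350])]),np.hstack([f(W[150:450,120:520]),f(W)])]))
E
```

```text
[ 0.5676 -0.2029  0.2265] [-0.5001  0.5002 -0.4999  0.4998] [-0.2902  0.3137 -2.3704] 0.025260002331832766
wrist (299, 230, 49, 35) ((322.9163513183594, 250.18350219726562), (38.22212600708008, 45.28181457519531), 88.55426025390625)
   [ 0.5668 -0.2038  0.12  ]
scene (237, 248, 14, 11) ((243.39578247070312, 252.91212463378906), (10.461474418640137, 13.554866790771484), 83.81448364257812)
   [ 0.5658 -0.2073  0.12  ]
side (298, 189, 9, 6) ((302.2796936035156, 191.61305236816406), (5.271999359130859, 8.743674278259277), 88.410400390625)
   [ 0.5649 -0.2071  0.12  ]
```

View pics/c4.png

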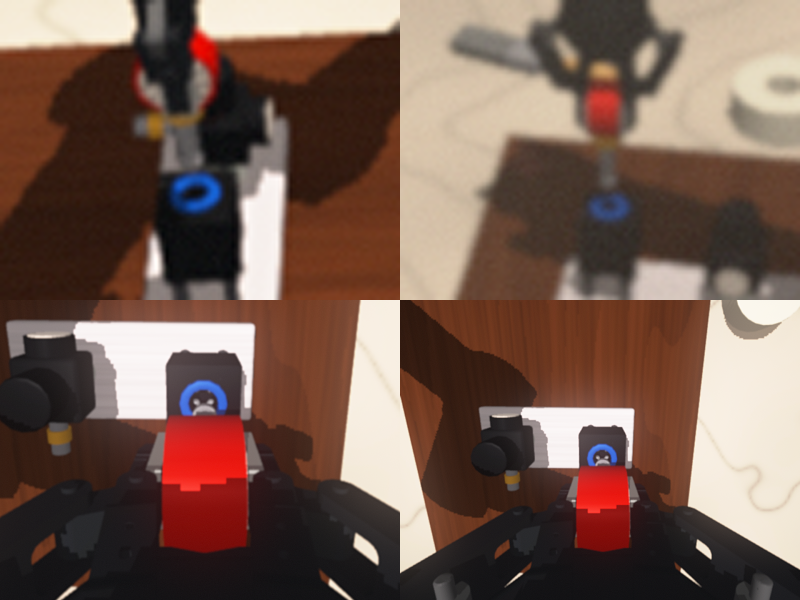

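```bash
cat > near.py <<'E'
from h import *
from scipy.optimize import least_squares
np.set_printoptions(precision=4,suppress=True)
s=robot.read_state();p=s['tool_pos'];print('tcp',p,s['ft_force'])
d=grab('wrist')
m=cv2.inRange(cv2.cvtColor(d['image'],cv2.COLOR_RGB2HSV),(100,100,40),(130,255,255))
c=max(cv2.findContours(m,0,1)[0],key=cv2.contourArea)
h=cv2.convexHull(c)[:,0]; top=h[:,1].min(); h=h[h[:,1]<top+26]
q=np.array([onz(d,u,v,.12)[:2] for u,v in h])
r=least_squares(lambda x:np.hypot(*(q-x).T)-.016,q.mean(0));print('mouth wrist',r.x,'rms',np.sqrt(np.mean(r.fun**2)), 'rel tcp',r.x-p[:2])
foot=np.array([p[0],p[1],p[2]-.087])
print('expected nose px',proj(d,foot+[0,0,.007]),'mouth px',proj(d,[*r.x,.12]))
S=grab('scene');D=grab('side')
for n,e in(('scene',S),('side',D)): print(n,'foot',proj(e,foot),'shoulder',proj(e,foot+[0,0,.049]),'mouth(wrist)',proj(e,[*r.x,.12]))
# stem centre rows, scene (grey, low saturation)
for n,e in(('scene',S),('side',D)):
    u,v=proj(e,foot);im=e['image'].astype(int)
    for vv in range(int(v)-10,int(v)+3,2):
        print(n,vv,[int(x) for x in im[vv,int(u)-8:int(u)+9].sum(1)])
cv2.imwrite('pics/wz.png',cv2.resize(d['image'][220:285,270:380],None,fx=5,fy=5)[:,:,::-1])
E
python3 near.py
```

```text
tcp [ 0.5681 -0.2037  0.2272] [ 0.3149  0.3826 -1.557 ]
mouth wrist [ 0.5668 -0.2053] rms 0.00010185859448689404 rel tcp [-0.0013 -0.0017]
expected nose px [323.7865 261.4331] mouth px [321.9047 250.9669]
scene foot [243.8579 247.7581] shoulder [241.585 233.389] mouth(wrist) [244.1394 253.1499]
side foot [301.1609 187.4811] shoulder [301.0163 176.0242] mouth(wrist) [301.6518 191.8624]
scene 237 [286, 287, 272, 258, 268, 262, 268, 255, 218, 136, 71, 71, 70, 58, 73, 68, 67]
scene 239 [217, 309, 350, 313, 269, 266, 267, 261, 226, 147, 71, 42, 45, 40, 52, 42, 46]
scene 241 [190, 322, 376, 351, 258, 259, 269, 265, 232, 161, 74, 44, 43, 40, 46, 49, 47]
scene 243 [218, 356, 384, 348, 257, 241, 261, 267, 262, 230, 140, 66, 37, 50, 49, 43, 42]
scene 245 [254, 369, 391, 370, 325, 277, 271, 289, 310, 318, 190, 78, 64, 59, 57, 63, 53]
scene 247 [236, 303, 307, 302, 284, 245, 229, 230, 236, 208, 161, 156, 161, 154, 144, 119, 131]
scene 249 [88, 84, 77, 109, 171, 221, 269, 274, 277, 271, 275, 280, 246, 175, 109, 81, 80]
side 177 [199, 217, 222, 228, 232, 232, 244, 244, 259, 259, 250, 232, 257, 258, 271, 277, 274]
side 179 [173, 178, 178, 186, 203, 217, 232, 242, 253, 249, 234, 224, 221, 223, 213, 218, 221]
side 181 [171, 170, 156, 170, 161, 182, 200, 227, 251, 254, 244, 219, 220, 212, 213, 208, 212]
side 183 [168, 159, 161, 157, 163, 168, 201, 226, 254, 256, 232, 208, 191, 200, 210, 211, 218]
side 185 [161, 165, 157, 166, 162, 170, 208, 244, 281, 288, 258, 209, 167, 167, 178, 181, 185]
side 187 [170, 165, 171, 158, 164, 159, 162, 180, 199, 193, 187, 174, 149, 160, 167, 159, 165]
side 189 [167, 157, 156, 155, 162, 181, 197, 195, 190, 200, 222, 235, 225, 188, 154, 151, 151]
```

View pics/wz.png

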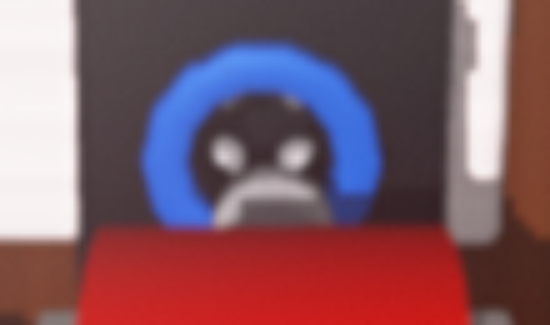

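```bash
cat > n2.py <<'E'
from h import *
from scipy.optimize import least_squares
np.set_printoptions(precision=4,suppress=True)
out=[]
for i in range(4):
    s=robot.read_state();p=np.array(s['tool_pos']);d=grab('wrist');T=d['T'][:3,3];R=d['T'][:3,:3]
    m=cv2.inRange(cv2.cvtColor(d['image'],cv2.COLOR_RGB2HSV),(100,100,40),(130,255,255))
    c=max(cv2.findContours(m,0,1)[0],key=cv2.contourArea)
    h=cv2.convexHull(c)[:,0]; h=h[h[:,1]<h[:,1].min()+24]
    q=np.array([onz(d,u,v,.12)[:2] for u,v in h])
    r=least_squares(lambda x:np.hypot(*(q-x).T)-.016,q.mean(0)).x
    # nose sphere: silhouette top pixel
    ue,ve=324.0,254.4
    a=np.arctan((ve-d['K'][1,2])/d['K'][1,1])
    def f(x):
        pc=R.T@(np.array([x[0],x[1],p[2]-.080])-T); D=np.hypot(pc[1],pc[2])
        return [(np.arctan2(pc[1],pc[2])-np.arcsin(.007/D)-a)*400,(d['K'][0,2]+d['K'][0,0]*pc[0]/pc[2]-ue)]
    n=least_squares(f,p[:2]).x
    out.append(np.r_[p,T-p,r,n,r-n]);print(out[-1])
print('mean mouth-nose',np.mean(out,0)[-2:])
E
python3 n2.py
```

```text
[ 0.5679 -0.2037  0.2269  0.0004  0.067   0.1217  0.5668 -0.2053  0.568
 -0.2067 -0.0012  0.0013]
[ 0.5678 -0.2037  0.2268  0.0004  0.067   0.1217  0.5669 -0.2053  0.5679
 -0.2066 -0.001   0.0013]
[ 0.5677 -0.2037  0.2266  0.0004  0.067   0.1218  0.5669 -0.2054  0.5678
 -0.2066 -0.0009  0.0012]
[ 0.5677 -0.2036  0.2265  0.0004  0.067   0.1218  0.5669 -0.2054  0.5677
 -0.2066 -0.0009  0.0012]
mean mouth-nose [-0.001   0.0013]
```

Wrist, scene and side agree: the stem must shift by about −1 mm in x and +1.4 mm in y. Correct, then enter slowly.

>>> move_arm --pt "-0.0014 0 -0.001" --pt "0 0 0" --pt "0 0.008 0" --pt "0 0.008 0" --pt "0 0.004 0" --pt "0 0.004 0" --pt "0 0 0" --pt "0 0 0" --turn '[0, 0, 0, 0, 0, 0, 0, 0]' --hand '[-1, -1, -1, -1, -1, -1, -1, -1]'

```text
time_s: 8.4
tool_pos: [0.5666, -0.2021, 0.2022]
ee_rot: [0.5, -0.5, 0.5, -0.5]
ft_force: [-0.6, 0.3, -1.7]
width: 0.0252
```

>>> move_arm --pt "0 0.003 0" --pt "0 0.003 0" --pt "0 0 0" --pt "0 0 0" --turn '[0, 0, 0, 0]' --hand '[-1, -1, -1, -1]'

```text
time_s: 8.8
tool_pos: [0.5668, -0.2026, 0.1964]
ee_rot: [-0.5, 0.5, -0.5, 0.5]
ft_force: [-0.0, -1.8, -1.5]
width: 0.0255
```

>>> move_arm --pt "0 0.003 0" --pt "0 0.003 0" --pt "0 0.003 0" --pt "0 0 0" --pt "0 0 0" --turn '[0, 0, 0, 0, 0]' --hand '[-1, -1, -1, -1, -1]'

```text
time_s: 9.3
tool_pos: [0.5668, -0.2028, 0.1873]
ee_rot: [-0.5, 0.5, -0.5, 0.501]
ft_force: [0.2, -6.0, -0.8]
width: 0.0252
```

>>> move_arm --pt "0 0.003 0" --pt "0 0.003 0" --pt "0 0.002 0" --pt "0 0 0" --pt "0 0 0" --turn '[0, 0, 0, 0, 0]' --hand '[-1, -1, -1, -1, -1]'

```text
time_s: 9.8
tool_pos: [0.5669, -0.2028, 0.1799]
ee_rot: [-0.5, 0.5, -0.499, 0.501]
ft_force: [-0.6, -5.3, 3.5]
width: 0.0254
```

The wall pushes toward −y by 5–6 N; I ease over by 1 mm.

>>> move_arm --pt "0.0005 0 0" --pt "0.0005 0 0" --pt "0 0 0" --pt "0 0 0" --turn '[0, 0, 0, 0]' --hand '[-1, -1, -1, -1]'

```text
time_s: 10.2
tool_pos: [0.5668, -0.203, 0.1795]
ee_rot: [0.5, -0.5, 0.5, -0.5]
ft_force: [-0.1, -4.3, 4.0]
width: 0.0249
```

>>> move_arm --pt "0.001 0 0" --pt "0.001 0 0" --pt "0 0 0" --pt "0 0 0" --turn '[0, 0, 0, 0]' --hand '[-1, -1, -1, -1]'

```text
time_s: 10.6
tool_pos: [0.5666, -0.2045, 0.1791]
ee_rot: [0.5, -0.5, 0.5, -0.5]
ft_force: [-0.1, 0.6, 2.9]
width: 0.0253
```

Centred now. Press on.

>>> move_arm --pt "0 0.002 0" --pt "0 0.002 0" --pt "0 0.002 0" --pt "0 0.002 0" --pt "0 0 0" --turn '[0, 0, 0, 0, 0]' --hand '[-1, -1, -1, -1, -1]'

```text
time_s: 11.1
tool_pos: [0.5669, -0.2047, 0.172]
ee_rot: [0.501, -0.5, 0.5, -0.5]
ft_force: [-0.9, 0.5, 8.3]
width: 0.0253
```

>>> move_arm --pt "0 0.002 0" --pt "0 0.002 0" --pt "0 0 0" --turn '[0, 0, 0]' --hand '[-1, -1, -1]'

```text
time_s: 11.4
tool_pos: [0.5673, -0.2049, 0.1683]
ee_rot: [0.501, -0.5, 0.499, -0.5]
ft_force: [0.4, -0.0, 9.4]
width: 0.0253
```

>>> move_arm --pt "0 0.002 0" --pt "0 0 0" --turn '[0, 0]' --hand '[-1, -1]'

```text
time_s: 11.6
tool_pos: [0.5669, -0.2047, 0.1656]
ee_rot: [0.5, -0.5, 0.5, -0.5]
ft_force: [-0.5, -0.5, 3.4]
width: 0.0255
```

>>> move_arm --pt "0 0.002 0" --pt "0 0 0" --turn '[0, 0]' --hand '[-1, -1]'

```text
time_s: 11.8
tool_pos: [0.5665, -0.2046, 0.1629]
ee_rot: [0.5, -0.5, 0.5, -0.5]
ft_force: [0.0, 0.9, 5.0]
width: 0.0249
```

>>> move_arm --pt "0 0.002 0" --pt "0 0 0" --turn '[0, 0]' --hand '[-1, -1]'

```text
time_s: 12.0
tool_pos: [0.5665, -0.2046, 0.1613]
ee_rot: [0.5, -0.5, 0.5, -0.5]
ft_force: [-1.4, 0.9, 6.8]
width: 0.0254
```

Force fell from 9.4 to 3.4 N: snapped in. Press to about 15 N to be surely home.

>>> move_arm --pt "0 0.002 0" --pt "0 0.002 0" --pt "0 0.001 0" --pt "0 0 0" --turn '[0, 0, 0, 0]' --hand '[-1, -1, -1, -1]'

```text
time_s: 12.4
tool_pos: [0.5666, -0.2047, 0.1569]
ee_rot: [0.5, -0.5, 0.5, -0.5]
ft_force: [-1.2, 0.8, 10.0]
width: 0.0251
```

>>> move_arm --pt "0 0.002 0" --pt "0 0.001 0" --pt "0 0 0" --turn '[0, 0, 0]' --hand '[-1, -1, -1]'

```text
time_s: 12.7
tool_pos: [0.5666, -0.2047, 0.1543]
ee_rot: [0.5, -0.5, 0.5, -0.5]
ft_force: [-2.2, 2.5, 12.3]
width: 0.0254
```

>>> move_arm --pt "0 0.002 0" --pt "0 0 0" --turn '[0, 0]' --hand '[-1, -1]'

```text
time_s: 12.9
tool_pos: [0.5666, -0.2047, 0.1525]
ee_rot: [0.5, -0.5, 0.5, -0.5]
ft_force: [-2.8, 1.5, 13.4]
width: 0.0254
```

>>> move_arm --pt "0 -0.004 0" --pt "0 -0.004 0" --pt "0 -0.004 0" --pt "0 -0.004 0" --pt "0 -0.004 0" --pt "0 0 0" --pt "0 0 0" --turn '[0, 0, 0, 0, 0, 0, 0]' --hand '[-1, -1, -1, -1, -1, -1, -1]'

```text
time_s: 13.6
tool_pos: [0.5664, -0.2049, 0.171]
ee_rot: [0.5, -0.5, 0.5, -0.5]
ft_force: [1.5, 0.5, -0.4]
width: 0.0256
```

>>> move_arm --pt "0 -0.002 0" --pt "0 -0.002 0" --pt "0 -0.002 0" --pt "0 0 0" --pt "0 0 0" --turn '[0, 0, 0, 0, 0]' --hand '[-1, -1, -1, -1, -1]'

```text
time_s: 14.1
tool_pos: [0.5663, -0.2048, 0.177]
ee_rot: [0.5, -0.5, 0.5, -0.5]
ft_force: [0.7, 1.1, -5.6]
width: 0.0255
```

>>> move_arm --pt "0 -0.0015 0" --pt "0 -0.0015 0" --pt "0 0 0" --pt "0 0 0" --turn '[0, 0, 0, 0]' --hand '[-1, -1, -1, -1]'

```text
time_s: 14.5
tool_pos: [0.5663, -0.2049, 0.18]
ee_rot: [0.5, -0.5, 0.5, -0.5]
ft_force: [1.1, 2.5, -6.9]
width: 0.0251
```

```bash
python3 - <<'E'
from h import *
S=grab('scene');D=grab('side');W=grab('wrist')
print(robot.read_state()['ft_force'],robot.read_state()['tool_pos'])
f=lambda a:cv2.resize(a,(400,300),interpolation=cv2.INTER_CUBIC)
cv2.imwrite('pics/c5.png',np.vstack([np.hstack([f(S['image'][205:280,195:295]),f(D['image'][140:215,250:350])]),np.hstack([f(W['image'][150:450,120:520]),f(W['image'])])])[:,:,::-1])
E
```

```text
[-0.23388661  2.5289033  -7.48235256] [ 0.5663221  -0.204867    0.18010809]
```

View pics/c5.png

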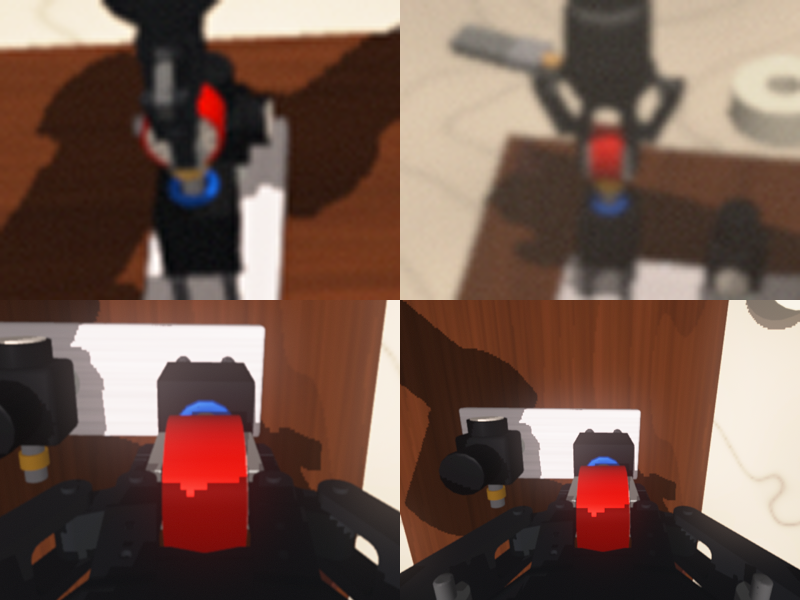

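The block is clearly lifted: collar about 2 px higher in the scene view, gauge still in. Lower to a slight push, then open.

>>> move_arm --pt "0 0.003 0" --pt "0 0.003 0" --pt "0 0.003 0" --pt "0 0.0015 0" --pt "0 0 0" --pt "0 0 0" --pt "0 0 0" --turn '[0, 0, 0, 0, 0, 0, 0]' --hand '[-1, -1, -1, -1, -1, -1, -1]'

```text
time_s: 15.35
tool_pos: [0.5668, -0.2053, 0.17]
ee_rot: [-0.5, 0.5, -0.5, 0.5]
ft_force: [-1.0, 1.4, 0.1]
width: 0.0256
```

>>> move_arm --pt "0 0 0" --pt "0 0 0" --pt "0 0 0" --pt "0 0 0" --pt "0 0 0" --pt "0 0 0" --pt "0 0 0" --pt "0 0 0" --pt "0 0 0" --pt "0 0 0" --turn '[0, 0, 0, 0, 0, 0, 0, 0, 0, 0]' --hand '[-0.2, -0.1, 0.1, 0.3, 0.5, 0.7, 0.9, 1, 1, 1]'

```text
time_s: 16.35
tool_pos: [0.5666, -0.2051, 0.1698]
ee_rot: [-0.5, 0.5, -0.5, 0.5]
ft_force: [0.7, 0.2, -0.6]
width: 0.0854
```

>>> move_arm --pt "0 -0.005 0" --pt "0 -0.01 0" --pt "0 -0.015 0" --pt "0 -0.02 0" --pt "0 -0.02 0" --pt "0 -0.02 0" --pt "0.02 -0.02 0" --pt "0.02 -0.01 0" --pt "0.02 0 0" --pt "0 0 0" --pt "0 0 0" --turn '[0, 0, 0, 0, 0, 0, 0, 0, 0, 0, 0]' --hand '[1, 1, 1, 1, 1, 1, 1, 1, 1, 1, 1]'

```text
time_s: 17.45
tool_pos: [0.5661, -0.2653, 0.2889]
ee_rot: [0.5, -0.5, 0.501, -0.5]
ft_force: [-0.2, 0.2, -0.5]
width: 0.0851
```

```bash
python3 - <<'E'
from h import *
S=grab('scene');D=grab('side');W=grab('wrist')
print(robot.read_state()['ft_force'],robot.read_state()['tool_pos'])
for n,d,(x0,y0,x1,y1) in(('scene',S,(215,215,285,275)),('side',D,(280,150,330,215))):
    h=cv2.cvtColor(d['image'],cv2.COLOR_RGB2HSV)
    for c,m in(('red',cv2.inRange(h,(0,150,60),(8,255,255))),('blue',cv2.inRange(h,(100,100,40),(130,255,255)))):
        v,u=np.where(m[y0:y1,x0:x1]); print(n,c,u.min()+x0,u.max()+x0,v.min()+y0,v.max()+y0)
f=lambda a:cv2.resize(a,(400,300),interpolation=cv2.INTER_CUBIC)
cv2.imwrite('pics/c6.png',np.vstack([np.hstack([f(S['image'][205:280,195:295]),f(D['image'][140:215,250:350])]),np.hstack([f(S['image']),f(W['image'])])])[:,:,::-1])
E
```

```text
[-0.25188296 -0.25036782  0.52282173] [ 0.56629945 -0.26431963  0.28908385]
scene red 218 284 217 274
scene blue 237 250 250 259
side red 296 305 174 186
side blue 300 306 191 195
```

View pics/c6.png

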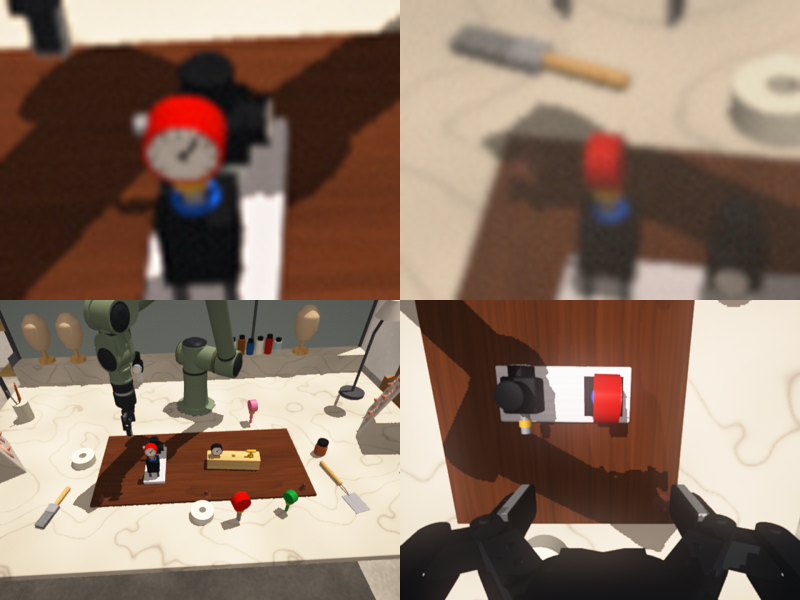

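The picture shows the gauge standing upright in the fitting (scene crop 186,140), with the collar's lower edge on its rest row (259) and the rack and bystanders in place.

```bash
python3 -c "
from rig import workorder;print(workorder.sign_off())"
```

```text
the job is handed in; nothing more can be done
None
```

The red gauge is out of the rack, pressed home in the blue-collared fitting, tug-tested, released and standing upright. I handed the job in at about 17.6 s.

- **Insertion:** On the way in, the stem leaned on the bore wall with up to about 6 N sideways. I shifted 3 mm to clear that before the grip. The push force rose to about 11 N and then dropped sharply as the stem snapped in. I then pressed to about 15 N to be sure it was on the bottom. These figures include about 2 N that I added for the gauge's weight and the sensor offset.
- **Tug:** I pulled up with about 5–6 N. The block rose clearly, roughly 7 mm, and the gauge stayed in.
- **Last checks:** After release the gauge is upright and the collar is back at its rest height in the scene view. The rack, the black gauge, the plug and the other bystanders look unmoved, and the robot is touching nothing.
- **Disagreement:** The scene and wrist cameras differed by about 3 mm on where the fitting's mouth was. I settled it by comparing the stem and the collar within the same picture.

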